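Find the tin with the steel punch by its weight

TASK

Two tins, alike but for a red and a blue lid, hide a steel and an aluminium punch: lift the red one 5 cm or more, hold it still for a second to feel its weight, set it back in the middle of its coaster and let go, then lift and feel the blue one likewise. Finish while holding the heavier tin in the gripper, upright and still, its foot some 10 cm above the middle of the white plate, the lighter one standing alone in the middle of its own coaster. Keep both tins upright, and leave the cup, glue bottle and bead jar where they are.

Things in the scene. Friction and masses are not known exactly. Their poses are not given: they have to be found in the camera images.
- tin_red: closed round steel tin, 52 mm across, 65 mm tall; red lid (54 mm across, top 9 mm) and red band near the foot; starts upright mid-coaster; origin: centre of its underside, z up. With its hidden, slightly loose content it weighs about 0.20 or 0.44 kg (within 10 %); which tin is the heavy one varies. Grip it from above, 35 mm over its foot, with 20 to 30 N.
- tin_blue: closed round steel tin, 52 mm across, 65 mm tall; blue lid (54 mm across, top 9 mm) and blue band near the foot; starts upright mid-coaster; origin: centre of its underside, z up. With its hidden, slightly loose content it weighs about 0.20 or 0.44 kg (within 10 %); which tin is the heavy one varies. Grip it from above, 35 mm over its foot, with 20 to 30 N.
- coaster_red: round flat cork coaster, 90 mm in diameter, 6 mm thick, fixed to the table, under the red-lidded tin at the start; origin at the centre of its underside, on the table
- coaster_blue: round flat cork coaster, 90 mm in diameter, 6 mm thick, fixed to the table, under the blue-lidded tin at the start; origin at the centre of its underside, on the table
- plate: round white plate, 150 mm in diameter, 10 mm high at its rim, fixed to the table; origin at the centre of its underside, on the table
- cup: open grey plastic cup, about 56 mm in diameter, 85 mm tall, a bystander; origin at the centre of its underside
- glue: white glue bottle with an orange cap, 50 mm in diameter, 130 mm tall, a bystander; origin at the centre of its underside
- jar: amber bead jar with a brass-coloured lid, 66 mm in diameter, 75 mm tall, a bystander; origin at the centre of its underside
Mind the look-alikes: they are no part of the job. Leave any pink or turquoise look-alike of the tin_red alone. What is shaped like the tin_blue but green is not meant.

How it is judged:
On the way, in this order (a step that is already met when the one before it is completed fails the run):
1. the red tin is held still in the gripper, its foot above 5 cm, for 0.7 s, the blue one standing on its coaster (height (world z) of tin_red above 0.05 m and contact force between the fingers and tin_red above 1 N and angle between tin_red's own z axis and vertical below 0.3 rad and linear speed of tin_red below 0.05 m/s and horizontal distance between tin_blue and coaster_blue below 0.022 m and angle between tin_blue's own z axis and vertical below 0.12 rad and contact force between tin_blue and coaster_blue above 0.8 N and contact force between the fingers and tin_blue below 0.1 N), for 0.7 s.
2. the red tin stands on its coaster again, let go (horizontal distance between tin_red and coaster_red below 0.022 m and angle between tin_red's own z axis and vertical below 0.12 rad and contact force between tin_red and coaster_red above 0.8 N and contact force between the fingers and tin_red below 0.1 N), for 0.2 s.
3. the blue tin is held still in the gripper, its foot above 5 cm, for 0.7 s, the red one standing on its coaster (all of step 2 and height (world z) of tin_blue above 0.05 m and contact force between the fingers and tin_blue above 1 N and angle between tin_blue's own z axis and vertical below 0.3 rad and linear speed of tin_blue below 0.05 m/s), for 0.7 s.
At the end, for the whole second after the job is handed in: The heavier tin is in the fingers, still, within 17 degrees of upright, foot 5 to 20 cm above the table, within 4 cm of the plate's centre, clear of the plate; the lighter tin (under 2.9 N on its coaster) stands released and upright within 22 mm of the middle of its own coaster (((height (world z) of tin_red between 0.05 and 0.2 m and contact force between the fingers and tin_red above 1 N and angle between tin_red's own z axis and vertical below 0.3 rad and horizontal distance between tin_red and plate below 0.04 m and linear speed of tin_red below 0.03 m/s and contact force between tin_red and plate below 0.1 N and horizontal distance between tin_blue and coaster_blue below 0.022 m and angle between tin_blue's own z axis and vertical below 0.12 rad and contact force between tin_blue and coaster_blue between 0.8 and 2.9 N and contact force between the fingers and tin_blue below 0.1 N) or (height (world z) of tin_blue between 0.05 and 0.2 m and contact force between the fingers and tin_blue above 1 N and angle between tin_blue's own z axis and vertical below 0.3 rad and horizontal distance between tin_blue and plate below 0.04 m and linear speed of tin_blue below 0.03 m/s and contact force between tin_blue and plate below 0.1 N and horizontal distance between tin_red and coaster_red below 0.022 m and angle between tin_red's own z axis and vertical below 0.12 rad and contact force between tin_red and coaster_red between 0.8 and 2.9 N and contact force between the fingers and tin_red below 0.1 N))); the arm keeps its last pose, push and grip.
It fails at once if a tin is tipped by more than 29 degrees (angle between any of tin_red, tin_blue's own z axis and vertical above 0.5 rad).
It fails at once if a bystander is moved more than 25 mm or tipped (distance of any of cup, glue, jar from where it was at the start of the episode above 0.025 m or angle between any of cup, glue, jar's own z axis and vertical above 0.3 rad).
It also fails if it takes over 72 s, if anything falls off the work surface, if the arm or the gripper's body presses on something with over 40 N, if the wrist force passes 120 N, or if a joint passes its speed limit or range.

ROBOT

A 6-joint arm with a two-finger parallel gripper is mounted at the origin on the work surface. World frame = base frame: x ahead of the robot, y to its left, z up, the work surface at z = 0. Lengths are in m, angles in rad, forces in N, time in s.
With the tool pointing down it reaches from about 0.275 to 0.85 m from the base axis. Payload 19 kg.
Tool frame: the origin (TCP) lies on the centre line of the jaws, within the pads' length; the fingertips stand r.tcp_to_tips ahead of it and the grasp point (between the pads) lies 3 mm ahead of it (r.tcp_to_tips is the distance from the TCP to the fingertips, in m); z points along the fingers, y is the line along which they close (so a half turn about z gives the same grasp; the last joint's range is limited). The gripper opens to 85 mm and grips with 20 to 120 N. Pads are 22 mm wide; open, the fingers measure 114 mm over their backs; the gripper's body (76 mm by 85 mm) begins 54 mm behind the grasp point. The pads swing forward as they close: fully open they stand 13 mm farther back than shut.
Start: joints at [1.211, 0.15, 1.437, -0, 1.554, -0.134], TCP at [0.129, 0.56, 0.253] pointing down, gripper open.
Joint ranges: [-2.8, 2.8], [-0.68, 2.1], [0.12, 2.68], [-1.39, 4.53], [0.16, 2.79], [-2.81, 2.81]. Speed limits (rad/s): [1.89, 1.89, 2.22, 3.01, 3.01, 3.01].

INTERFACE

Orientations are given as a rotation vector (axis times angle).
In Python, from workcell import r gives the robot as it stands.
- The arm moves only by the tool send_rows, never from a script. Its argument "rows" is a list of rows, each a list of 4 numbers: the shift along the tool's x, y, z in m, then the turn about the tool's z in degrees. In form: [[x, y, z, yaw], ...]. A call has 1 to 8 rows; each row shifts and turns the commanded pose from where the row before left it, along the tool's axes as they then stand; what a row does not reach is not made up. A row lasts 1/10 s, in which the tool goes at most 50 mm and 8.59 degrees, less where a joint would pass 70% of its speed; a pose out of reach is approached as far as the arm can. A call with a gripper value outside its range is refused whole. "hand" is the finger opening in m, from 0 to 0.0854, set as the call begins (left out, the last holds). The fingers move at their own pace and stop on an object; "force" is the grip in N (left out, the last holds). Time passes only in rows, so rows that do not move let the fingers close. It gives the time, the measured TCP pose, the force, the opening and the grip force at its end, in the units of the state.
- r.state(): the state, without advancing time (a new reading comes with each control period).
- r.snapshot(name): name is "scene" or "top" or "wrist"; returns a dict with "image" (400x640x3 uint8, red, green, blue), "vfov" (degrees; the focal length in pixels is half the picture's height over the tangent of half this angle, whatever the lens; pixels are square), "cx", "cy" (the principal point, pixels), "rvec" (rotation vector, rad) and "tvec" (3), from world to camera coordinates, as OpenCV has them. Camera axes: x right, y down, z forward; pixel columns grow to the right and rows downward; lengths in m; the calibration is good to about 2 mm. A picture is of the moment at which its call begins. There is no depth.
- r.close_job(): hands the job in; it is judged then, once.
The state is a dict: "time_s": time; "joint_pos": joint angles; "qd": joint speeds; "effort": joint torques, N m; "position": TCP position; "tcp_rot": TCP orientation; "contact_force": force on the tool from outside, world axes, zero at the start; "torque": the same for the moment, N m; "opening": opening from 0.0 (shut) to 1.0 (fully open); "grasp_force": force on a finger pad.
Only numpy, scipy, OpenCV 4.12 (cv2) and the standard library are available. Lean on these libraries where they do the work, as an engineer would, in place of code of your own. Each camera call takes 0.05 s, during which the arm holds its last target. There are 200 camera calls.

## Working session

There is one attempt and no reset: what is moved stays moved. The work goes in short steps, Python scripts to look and compute and a tool call to move; the robot and the scene stay as the last step left them, time stands still between calls to the robot, and variables do not carry over. Pictures are saved under pics/ and viewed, at most 10 in all, crops included, and the job is handed in when it is done.

Besides the shell and the picture viewer there is one more tool, called by a JSON object that holds its "op" and its "data", one argument or row to a line. send_rows: Moves the arm, as the interface text tells. Its arguments: {"type":"object","properties":{"rows":{"type":"array","items":{"type":"array","items":{"type":"number"}}},"hand":{"type":"number"},"force":{"type":"number"}},"required":["rows"]}

```bash
ls; mkdir -p pics; python3 - <<'E'
from workcell import r
import cv2,numpy as np
print(r.state(), r.tcp_to_tips)
for n in("scene","top"):
    s=r.snapshot(n); cv2.imwrite(f"pics/{n}0.png",s["image"][:,:,::-1]); print(n,{k:v for k,v in s.items() if k!="image"})
E
```

```text
pics
{'time_s': 0.0, 'joint_pos': array([ 1.21100665e+00,  1.50952569e-01,  1.43801551e+00, -9.29096548e-06,
        1.55381002e+00, -1.34018761e-01]), 'qd': array([-0.00068377, -0.00222139,  0.0012677 ,  0.00304065, -0.00082561,
       -0.00080127]), 'effort': array([ 4.44776699e-03, -7.13100457e+01, -5.70862305e+01,  2.21892333e-04,
        8.94274068e-03,  8.09165982e-06]), 'position': array([0.12867197, 0.56019054, 0.25270222]), 'tcp_rot': array([-3.53855473e-01, -3.12131762e+00,  1.80902902e-03]), 'contact_force': array([ 0.04983457,  0.18222677, -0.52186448]), 'torque': array([ 0.06635034, -0.00220087, -0.01842239]), 'grasp_force': 0.0, 'opening': 1.0006202185637365} 0.022
scene {'vfov': 44.20057008267611, 'cx': 317.71543670188476, 'cy': 199.7536314263781, 'rvec': array([ 0.86466549,  2.54237682, -1.11308658]), 'tvec': array([ 0.44576113, -0.18989686,  1.38093268])}
top {'vfov': 53.295855061508306, 'cx': 321.0036832134424, 'cy': 201.39172523788247, 'rvec': array([ 2.13655722, -2.14332585,  0.16361681]), 'tvec': array([-0.03558274,  0.5351605 ,  1.02106138])}
```

View pics/scene0.png

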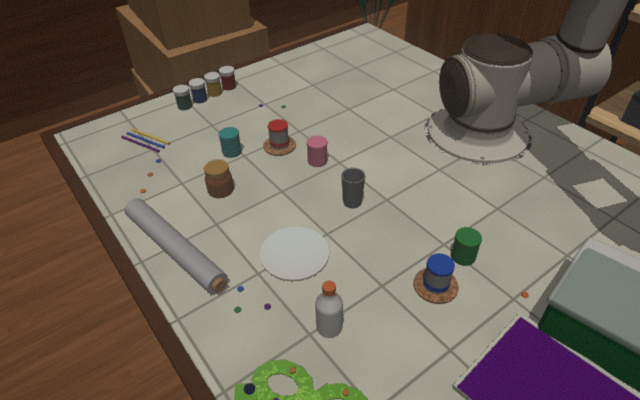

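View pics/top0.png

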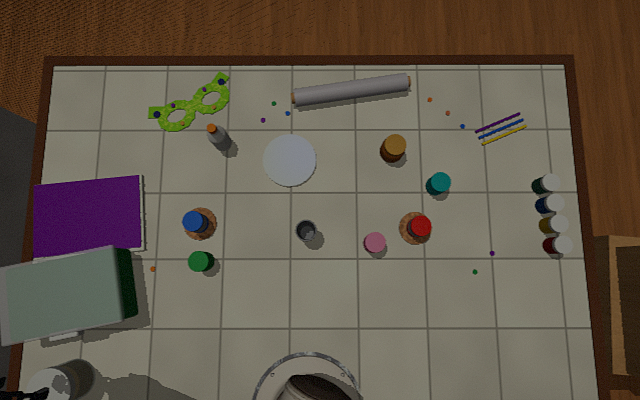

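The scene view shows both tins on cork coasters. Candidates in the top view:
- Red lid (420,227), on a coaster: chosen.
- Pink (375,243) and turquoise (438,184): look-alikes.
- Blue lid (195,222), on a coaster: chosen.
- Green (201,262): look-alike.

The plate is at (290,160), the cup at (306,231), the jar at (393,149) and the glue at (218,137).

```bash
cat > h.py <<'E'
from workcell import r
import cv2,numpy as np
def ray(s,u,v,z):
    R=cv2.Rodrigues(s["rvec"])[0]; t=s["tvec"]; f=200/np.tan(np.radians(s["vfov"]/2))
    d=R.T@np.array([(u-s["cx"])/f,(v-s["cy"])/f,1]); c=-R.T@t
    return (c+d*(z-c[2])/d[2]).round(4)
def proj(s,p):
    R=cv2.Rodrigues(s["rvec"])[0]; f=200/np.tan(np.radians(s["vfov"]/2))
    q=R@np.array(p,float)+s["tvec"]; return (f*q[:2]/q[2]+[s["cx"],s["cy"]]).round(1)
E
python3 - <<'E'
from h import *
s=r.snapshot("top"); im=s["image"][:,:,::-1]
def crop(u,v,h=35): return cv2.resize(im[v-h:v+h,u-h:u+h],None,fx=5.6,fy=5.6,interpolation=cv2.INTER_CUBIC)
cv2.imwrite("pics/crop1.png",np.hstack([crop(415,227),crop(200,222)]))
for n,u,v,z in [("redlid",421,227,.071),("pink",375,241,.065),("turq",439,182,.065),("bluelid",194.5,222,.071),("green",201,261,.065),("plate",290,160,.008),("cup",306,230,.05),("jar",395,146,.075),("gluecap",212,128,.13)]: print(n,ray(s,u,v,z))
E
```

```text
redlid [ 0.4631 -0.2935  0.071 ]
pink [ 0.4281 -0.1755  0.065 ]
turq [ 0.5818 -0.3471  0.065 ]
bluelid [0.4779 0.2882 0.071 ]
green [0.3787 0.269  0.065 ]
plate [0.6577 0.0491 0.008 ]
cup [0.4581 0.0022 0.05  ]
jar [ 0.677  -0.2329  0.075 ]
gluecap [0.7089 0.2361 0.13  ]
```

View pics/crop1.png

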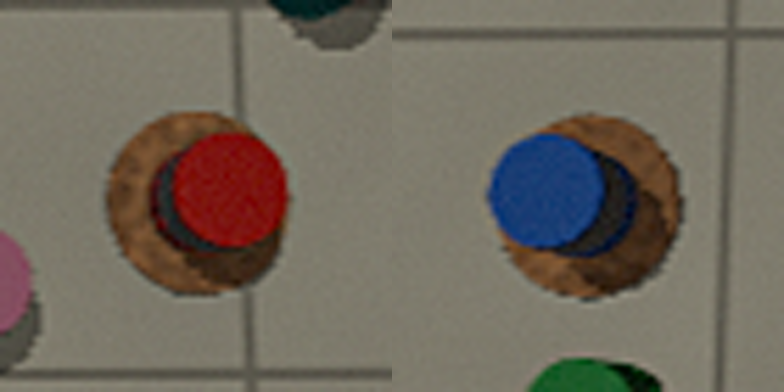

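```bash
python3 - <<'E'
from h import *
s=r.snapshot("top")
for n,u,v,z in [("redlid",420.7,225.5,.071),("bluelid",192.1,220.7,.071),("coR",414.8,228.,.006),("coB",200,223.4,.006)]: print(n,ray(s,u,v,z))
E
```

```text
redlid [ 0.467  -0.2929  0.071 ]
bluelid [0.4813 0.2945 0.071 ]
coR [ 0.4663 -0.2927  0.006 ]
coB [0.4808 0.2938 0.006 ]
```

{"op": "send_rows", "data": {
  "rows": [
    [0,0,0,-6.47],
    [0,0,0,-6.47],
    [-0.04,-0.025,0.006,0],
    [-0.04,-0.025,0.006,0],
    [-0.04,-0.025,0.006,0],
    [-0.04,-0.025,0.006,0],
    [-0.04,-0.025,0.006,0],
    [-0.04,-0.025,0.006,0]
  ],
  "hand": 0.085,
  "force": 25
}}

```text
time_s: 1.0
position: [0.3701, 0.4091, 0.2171]
tcp_rot: [-0.0, 3.142, 0.0]
contact_force: [0.3, 0.5, -0.5]
opening: 0.998
grasp_force: 0.0
```

{"op": "send_rows", "data": {
  "rows": [
    [-0.012,-0.044,0,0],
    [-0.012,-0.044,0,0],
    [-0.012,-0.044,0,0],
    [-0.012,-0.044,0,0],
    [-0.012,-0.044,0,0],
    [-0.012,-0.044,0,0],
    [-0.012,-0.044,0,0],
    [-0.013,-0.044,0,0]
  ]
}}

```text
time_s: 1.8
position: [0.4658, 0.0566, 0.2175]
tcp_rot: [-0.0, 3.141, -0.0]
contact_force: [0.9, 0.9, 0.0]
opening: 0.998
grasp_force: 0.0
```

{"op": "send_rows", "data": {
  "rows": [
    [0,-0.044,0,0],
    [0,-0.044,0,0],
    [0,-0.044,0,0],
    [0,-0.044,0,0],
    [0,-0.044,0,0],
    [0,-0.044,0,0],
    [0,-0.044,0,0],
    [0,-0.042,0,0]
  ]
}}

```text
time_s: 2.6
position: [0.4653, -0.2936, 0.2173]
tcp_rot: [0.0, 3.142, -0.0]
contact_force: [0.6, 0.6, 0.7]
opening: 0.999
grasp_force: 0.0
```

{"op": "send_rows", "data": {
  "rows": [
    [0,0,0,0],
    [0,0,0,0]
  ]
}}

```text
time_s: 2.8
position: [0.4655, -0.2922, 0.2168]
tcp_rot: [-0.003, -3.141, -0.001]
contact_force: [0.3, 0.8, 0.5]
opening: 0.993
grasp_force: 0.0
```

```bash
python3 - <<'E'
from h import *
s=r.snapshot("wrist"); cv2.imwrite("pics/w1.png",s["image"][:,:,::-1])
print(proj(s,[.467,-.293,.071]),proj(s,[.4663,-.2927,.006]),r.state()["position"],r.state()["contact_force"])
E
```

```text
[313.6 192.3] [314.1 177.3] [ 0.46563625 -0.29139613  0.21703372] [-0.04986516  0.96235175 -0.62572806]
```

View pics/w1.png

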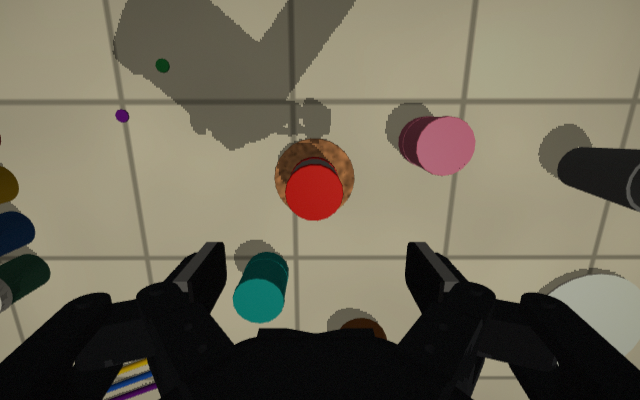

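The wrist view shows the red lid at (314,192) and its coaster at (314,177), which match the estimates. Clear to descend.

{"op": "send_rows", "data": {
  "rows": [
    [-0.001,-0.001,0.04,0],
    [0,0,0.04,0],
    [0,0,0.035,0],
    [0,0,0.025,0],
    [0,0,0.018,0],
    [0,0,0.015,0],
    [0,0,0,0],
    [0,0,0,0]
  ]
}}

```text
time_s: 3.65
position: [0.4671, -0.2919, 0.045]
tcp_rot: [-0.002, 3.141, -0.0]
contact_force: [-0.2, -0.3, 1.0]
opening: 0.993
grasp_force: 0.0
```

{"op": "send_rows", "data": {
  "rows": [
    [0,0,0,0],
    [0,0,0,0],
    [0,0,0,0],
    [0,0,0,0],
    [0,0,0,0],
    [0,0,0,0]
  ],
  "hand": 0.04,
  "force": 25
}}

```text
time_s: 4.25
position: [0.4672, -0.2931, 0.0452]
tcp_rot: [0.0, 3.14, -0.002]
contact_force: [0.6, -1.9, 7.4]
opening: 0.605
grasp_force: 24.7
```

{"op": "send_rows", "data": {
  "rows": [
    [0,0,0,0],
    [0,0,0,0],
    [0,0,-0.005,0],
    [0,0,-0.015,0],
    [0,0,-0.02,0],
    [0,0,-0.02,0],
    [0,0,-0.015,0],
    [0,0,-0.01,0]
  ]
}}

```text
time_s: 5.05
position: [0.4669, -0.2927, 0.1306]
tcp_rot: [-0.0, 3.141, -0.001]
contact_force: [-0.7, 0.3, -2.0]
opening: 0.606
grasp_force: 26.9
```

{"op": "send_rows", "data": {
  "rows": [
    [0,0,0,0],
    [0,0,0,0],
    [0,0,0,0],
    [0,0,0,0],
    [0,0,0,0],
    [0,0,0,0],
    [0,0,0,0],
    [0,0,0,0]
  ]
}}

```text
time_s: 5.85
position: [0.4668, -0.2926, 0.1293]
tcp_rot: [0.0, -3.142, 0.0]
contact_force: [-0.5, -0.1, -2.4]
opening: 0.608
grasp_force: 26.9
```

{"op": "send_rows", "data": {
  "rows": [
    [0,0,0,0],
    [0,0,0,0],
    [0,0,0,0],
    [0,0,0,0]
  ]
}}

```text
time_s: 6.25
position: [0.4668, -0.2926, 0.1294]
tcp_rot: [0.0, -3.142, 0.0]
contact_force: [1.1, -0.6, -1.5]
opening: 0.608
grasp_force: 26.9
```

```bash
python3 - <<'E'
from h import *
F=[]
for i in range(5):
    r.snapshot("top"); F.append(r.state()["contact_force"])
print(np.round(F,2),np.mean(F,0))
s=r.snapshot("scene");u,v=proj(s,[.467,-.293,.08]).astype(int); im=s["image"][:,:,::-1]
cv2.imwrite("pics/lift1.png",cv2.resize(im[v-60:v+60,u-80:u+80],None,fx=4,fy=4))
E
```

```text
[[ 0.49  0.31 -2.02]
 [-0.47 -0.52 -1.45]
 [-0.19 -0.29 -2.56]
 [ 0.47 -0.17 -1.65]
 [-0.13  0.36 -1.36]] [ 0.03304124 -0.05911032 -1.80870697]
```

View pics/lift1.png

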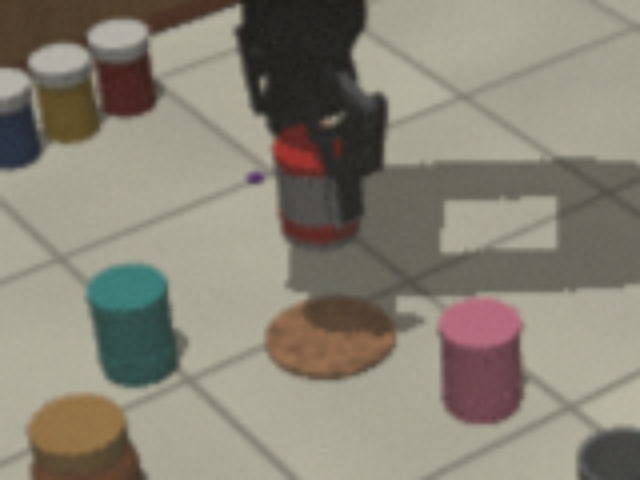

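The red tin is lifted clear and upright (foot at crop pixel (315,240), coaster below it). It weighs about 1.9 N, so it is the light one. Setting it back.

{"op": "send_rows", "data": {
  "rows": [
    [0,0,0.01,0],
    [0,0,0.02,0],
    [0,0,0.02,0],
    [0,0,0.015,0],
    [0,0,0.01,0],
    [0,0,0.006,0],
    [0,0,0.003,0],
    [0,0,0.001,0]
  ]
}}

```text
time_s: 7.35
position: [0.467, -0.2928, 0.045]
tcp_rot: [-0.0, 3.141, -0.001]
contact_force: [-5.8, 3.0, 12.9]
opening: 0.604
grasp_force: 24.5
```

{"op": "send_rows", "data": {
  "rows": [
    [0,0,0,0],
    [0,0,0,0],
    [0,0,0,0]
  ]
}}

```text
time_s: 7.65
position: [0.467, -0.2928, 0.0451]
tcp_rot: [-0.0, 3.141, -0.001]
contact_force: [-2.9, 2.7, 7.0]
opening: 0.606
grasp_force: 25.5
```

Seated; release.

{"op": "send_rows", "data": {
  "rows": [
    [0,0,0,0],
    [0,0,0,0],
    [0,0,0,0],
    [0,0,0,0],
    [0,0,0,0],
    [0,0,0,0],
    [0,0,0,0],
    [0,0,0,0]
  ],
  "hand": 0.085
}}

```text
time_s: 8.45
position: [0.4668, -0.2926, 0.0443]
tcp_rot: [0.0, -3.142, 0.0]
contact_force: [0.3, -0.2, 0.8]
opening: 0.993
grasp_force: 0.0
```

{"op": "send_rows", "data": {
  "rows": [
    [0,0,-0.01,0],
    [0,0,-0.025,0],
    [0,0,-0.035,0],
    [0,0,-0.045,0],
    [0,0,-0.04,0],
    [0,0,-0.018,0],
    [0,0,0,0]
  ]
}}

```text
time_s: 9.15
position: [0.4675, -0.2932, 0.2212]
tcp_rot: [-0.0, 3.137, -0.006]
contact_force: [0.8, -0.5, -0.2]
opening: 0.996
grasp_force: 0.0
```

```bash
python3 - <<'E'
from h import *
print(r.state()["position"])
s=r.snapshot("wrist"); im=s["image"]
hsv=cv2.cvtColor(im,cv2.COLOR_RGB2HSV)
m=(((hsv[...,0]<5)|(hsv[...,0]>176))&(hsv[...,1]>180)&(hsv[...,2]>150)).astype(np.uint8)
n,l,st,c=cv2.connectedComponentsWithStats(m)
k=1+st[1:,4].argmax(); print(c[k],st[k],ray(s,*c[k],.071))
E
```

```text
[ 0.46748825 -0.29315473  0.22119655]
[316.15466102 188.20635593] [ 288  162   57   54 2360] [ 0.467  -0.2922  0.071 ]
```

Red is back mid-coaster. On to blue.

{"op": "send_rows", "data": {
  "rows": [
    [-0.002,0.03,0,0],
    [-0.002,0.045,0,0],
    [-0.002,0.045,0,0],
    [-0.002,0.045,0,0],
    [-0.002,0.045,0,0],
    [-0.002,0.045,0,0],
    [-0.002,0.045,0,0],
    [0,0.045,0,0]
  ]
}}

```text
time_s: 10.0
position: [0.4801, 0.0542, 0.2164]
tcp_rot: [-0.0, -3.14, 0.0]
contact_force: [0.2, -0.7, 0.7]
opening: 0.995
grasp_force: 0.0
```

{"op": "send_rows", "data": {
  "rows": [
    [0,0.045,0,0],
    [0,0.045,0,0],
    [0,0.045,0,0],
    [0,0.045,0,0],
    [0,0.04,0,0],
    [0,0.022,0,0],
    [0,0,0,0],
    [0,0,0,0]
  ]
}}

```text
time_s: 10.8
position: [0.4803, 0.2944, 0.2162]
tcp_rot: [0.002, -3.14, 0.002]
contact_force: [1.0, 0.3, 0.4]
opening: 0.995
grasp_force: 0.0
```

```bash
python3 - <<'E'
from h import *
F=[]
s=r.snapshot("wrist"); im=s["image"]; cv2.imwrite("pics/w2.png",im[:,:,::-1])
hsv=cv2.cvtColor(im,cv2.COLOR_RGB2HSV)
m=((abs(hsv[...,0].astype(int)-112)<10)&(hsv[...,1]>150)&(hsv[...,2]>110)).astype(np.uint8)
n,l,st,c=cv2.connectedComponentsWithStats(m)
k=1+st[1:,4].argmax(); print(c[k],st[k],ray(s,*c[k],.071))
for i in range(4):
    r.snapshot("top"); F.append(r.state()["contact_force"])
print(np.mean(F,0),r.state()["position"])
E
```

```text
[317.9021827 191.0759903] [ 290  164   57   55 2474] [0.4804 0.2973 0.071 ]
[-0.00389641 -0.5497962   0.00408688] [0.48089718 0.29360695 0.21728211]
```

View pics/w2.png

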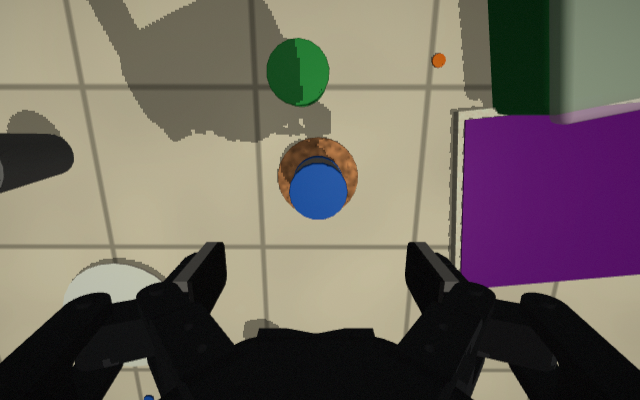

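The blue lid is at (318,191), centred between the jaws, on its coaster at (318,177). Descend with a 2 mm y correction.

{"op": "send_rows", "data": {
  "rows": [
    [0,0.002,0.04,0],
    [0,0,0.04,0],
    [0,0,0.035,0],
    [0,0,0.025,0],
    [0,0,0.018,0],
    [0,0,0.015,0],
    [0,0,0,0],
    [0,0,0,0]
  ]
}}

```text
time_s: 11.85
position: [0.4811, 0.2963, 0.0449]
tcp_rot: [0.0, 3.141, 0.0]
contact_force: [-0.6, -0.7, 0.8]
opening: 0.996
grasp_force: 0.0
```

{"op": "send_rows", "data": {
  "rows": [
    [0,0,0,0],
    [0,0,0,0],
    [0,0,0,0],
    [0,0,0,0],
    [0,0,0,0],
    [0,0,0,0],
    [0,0,0,0],
    [0,0,0,0]
  ],
  "hand": 0.04,
  "force": 28
}}

```text
time_s: 12.65
position: [0.4812, 0.2964, 0.0453]
tcp_rot: [-0.0, 3.14, 0.0]
contact_force: [-1.5, -2.5, 7.5]
opening: 0.609
grasp_force: 28.0
```

{"op": "send_rows", "data": {
  "rows": [
    [0,0,-0.005,0],
    [0,0,-0.015,0],
    [0,0,-0.02,0],
    [0,0,-0.02,0],
    [0,0,-0.015,0],
    [0,0,-0.01,0],
    [0,0,0,0],
    [0,0,0,0]
  ]
}}

```text
time_s: 13.45
position: [0.4805, 0.2963, 0.1288]
tcp_rot: [-0.0, -3.141, 0.0]
contact_force: [-0.1, 0.3, -4.4]
opening: 0.607
grasp_force: 30.6
```

{"op": "send_rows", "data": {
  "rows": [
    [0,0,0,0],
    [0,0,0,0],
    [0,0,0,0],
    [0,0,0,0],
    [0,0,0,0],
    [0,0,0,0],
    [0,0,0,0],
    [0,0,0,0]
  ]
}}

```text
time_s: 14.25
position: [0.4808, 0.2964, 0.1293]
tcp_rot: [-0.0, 3.142, -0.0]
contact_force: [1.0, 0.2, -4.1]
opening: 0.607
grasp_force: 30.6
```

```bash
python3 - <<'E'
from h import *
F=[]
for i in range(8):
    s=r.snapshot("top"); F.append(r.state()["contact_force"])
print(np.round(F,2)[:,2],np.mean(F,0),r.state()["position"])
im=s["image"][:,:,::-1]; cv2.imwrite("pics/pl.png",cv2.resize(im[120:200,245:335],None,fx=6,fy=6))
E
```

```text
[-3.48 -4.44 -3.   -4.09 -3.79 -5.43 -4.53 -4.42] [-0.04890303 -0.12933517 -4.14778223] [0.48075696 0.29637971 0.1293149 ]
```

View pics/pl.png

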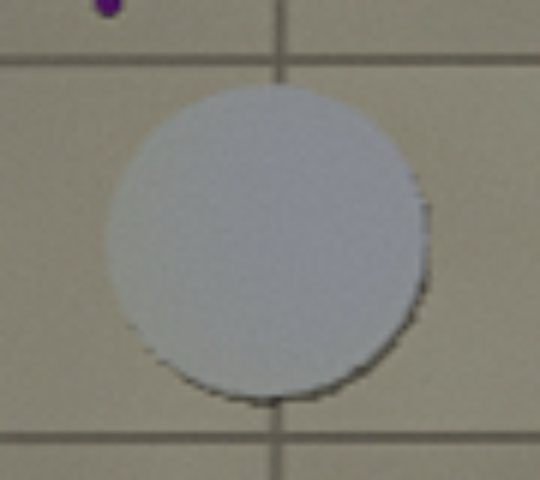

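Blue weighs about 4.15 N, so it is the heavy one. The plate centre is at crop (267,241), i.e. (0.657, 0.050). Carry it over at a moderate speed.

{"op": "send_rows", "data": {
  "rows": [
    [-0.008,-0.011,-0.005,0],
    [-0.014,-0.02,-0.005,0],
    [-0.016,-0.022,-0.005,0],
    [-0.016,-0.022,0,0],
    [-0.016,-0.022,0,0],
    [-0.016,-0.022,0,0],
    [-0.016,-0.022,0,0],
    [-0.016,-0.022,0,0]
  ]
}}

```text
time_s: 15.45
position: [0.5996, 0.1317, 0.1446]
tcp_rot: [0.0, 3.141, -0.0]
contact_force: [0.5, 1.2, -4.4]
opening: 0.607
grasp_force: 31.2
```

{"op": "send_rows", "data": {
  "rows": [
    [-0.016,-0.022,0,0],
    [-0.016,-0.022,0,0],
    [-0.014,-0.02,0,0],
    [-0.008,-0.012,0,0],
    [-0.004,-0.007,0,0],
    [0,0,0,0],
    [0,0,0,0],
    [0,0,0,0]
  ]
}}

```text
time_s: 16.25
position: [0.6564, 0.0513, 0.1445]
tcp_rot: [-0.002, 3.142, 0.0]
contact_force: [-0.5, -0.6, -3.8]
opening: 0.604
grasp_force: 31.1
```

{"op": "send_rows", "data": {
  "rows": [
    [0,0,0,0],
    [0,0,0,0],
    [0,0,0,0],
    [0,0,0,0],
    [0,0,0,0],
    [0,0,0,0]
  ]
}}

```text
time_s: 16.85
position: [0.6568, 0.0504, 0.1443]
tcp_rot: [0.0, -3.141, 0.0]
contact_force: [0.3, -0.7, -4.4]
opening: 0.605
grasp_force: 31.1
```

```bash
python3 - <<'E'
from h import *
F=[]
for i in range(5):
    s=r.snapshot("scene"); F.append(r.state()["contact_force"])
print(np.mean(F,0),r.state()["position"],r.state()["grasp_force"])
cv2.imwrite("pics/end.png",s["image"][:,:,::-1])
E
```

```text
[ 0.01501518  0.36133678 -4.16641249] [0.65677042 0.05033496 0.14430684] 31.137354006059468
```

View pics/end.png

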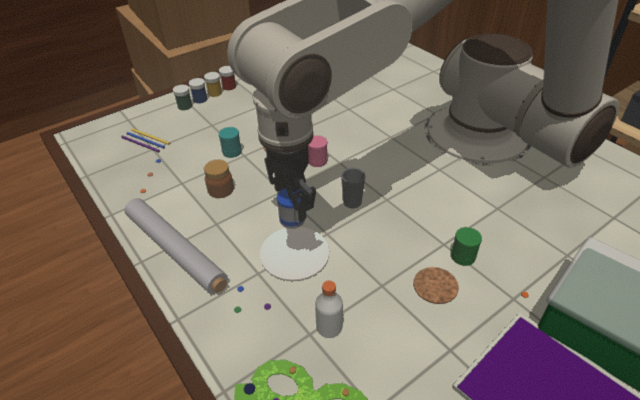

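The blue tin is held upright at (291,207) above the plate. Cup, glue and jar are where they were. The gripper hides the red tin, but it was checked after release.

```bash
python3 -c "
from workcell import r
print(r.close_job())"
```

```text
the job is handed in; nothing more can be done
None
```

The job is handed in: the blue tin is the heavier (about 4.15 N against 1.8 N for red) and is held upright and still, its foot about 10 cm up over the middle of the white plate; the red tin stands released mid-coaster, and the hand-in returned no verdict.

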